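# Find the rattling power supply

## Task

Push the tray of three sealed power supplies along the rollers until it is fully home against the stop in the bay. Then pick the supplies up one at a time and shake or rock each end to end (lengthwise) above the tray until you feel the one with the loose part inside (shake the last one too, do not guess), setting each silent one back flat in the tray. Finish holding the rattling one level in the gripper, out in front over the middle of the steel dish and well clear of it (about 15 cm up), and end the job like that, still holding it: do not put it down or let go, never hold a silent one out over the dish, and leave the other things on the bench alone.

Things in the scene. Friction and masses are not known exactly. Their poses are not given: they have to be found in the camera images.
- bay (a point): centre of the bay of the fixed roller conveyor, at roller-top height (60 mm). y runs along the travel, away from the end stop; x across. Stop face: 155 mm to -y, its top 30 mm above the rollers; side rails 178 mm apart, 12 mm above the rollers (22 beside the bay). Rollers reach 360 mm to +y, that end open. They turn freely: 1 to 3 N moves the tray, which does not run on far.
- tray: grey open tray on the rollers: 168 mm across (x), 310 along the conveyor (y), 30 high, walls and floor 5; origin at the centre of its underside. Starts 100 to 170 mm from home; home, its origin is at the bay point and its -y end touches the stop. Push its +y end wall (155 mm from origin). The supplies lie 90 mm apart along y, 34 mm free between them, 32 to the end walls.
- case_1_centre (a point): sealed black power supply lying across the tray: 130 mm long (x), 56 wide (y), 48 high, 0.35 to 0.55 kg; point at its centre, 24 mm above its underside. All look alike. Each holds a 220 g part: fixed in two of them; in one (any) it is loose and rolls 30 mm either way along x (5 along y), knocking the ends. This one starts nearest the stop.
- case_2_centre (a point): sealed black power supply lying across the tray: 130 mm long (x), 56 wide (y), 48 high, 0.35 to 0.55 kg; point at its centre, 24 mm above its underside. All look alike. Each holds a 220 g part: fixed in two of them; in one (any) it is loose and rolls 30 mm either way along x (5 along y), knocking the ends. This one starts in the middle.
- case_3_centre (a point): sealed black power supply lying across the tray: 130 mm long (x), 56 wide (y), 48 high, 0.35 to 0.55 kg; point at its centre, 24 mm above its underside. All look alike. Each holds a 220 g part: fixed in two of them; in one (any) it is loose and rolls 30 mm either way along x (5 along y), knocking the ends. This one starts farthest from the stop.
- dish: shallow open steel hand-over dish, 100 mm (x) by 150 mm (y), 18 mm high, fixed on the bench beyond the conveyor; origin at the centre of its underside, on the bench.
- sprayer_centre (a point): bystander: yellow spray bottle with a white head, 74 mm diameter, 191 mm high; this point is 70 mm above its foot on its axis. Leave it alone.
- driver: bystander: screwdriver lying on the bench. Leave it alone.
- heatsink: bystander: finned aluminium heat sink, 90 x 60 x 34 mm, origin under its centre. Leave it alone.
Mind the look-alikes: they are no part of the job. Leave any green or turquoise look-alike of the part that bears case_3_centre alone.

How it is judged:
On the way, in this order (a step that is already met when the one before it is completed fails the run):
1. the tray is fully home in the bay (within 8 mm of the stop) with all three supplies in it (y of tray in the frame of bay below 0.008 m and z of tray in the frame of bay below 0.006 m and angle between tray's own z axis and vertical below 0.05 rad and z of each of case_1_centre, case_2_centre, case_3_centre in the frame of tray below 0.04 m), for 0.2 s.
2. the rattling supply is lifted clear of the tray and its loose part is at one end (((distance between core_b_c0 and case_1_centre below 0.045 m and z of case_1_centre in the frame of bay above 0.05 m and (x of core_b_c0 in the frame of case_1_centre above 0.02 m or x of core_b_c0 in the frame of case_1_centre below -0.02 m)) or (distance between core_b_c0 and case_2_centre below 0.045 m and z of case_2_centre in the frame of bay above 0.05 m and (x of core_b_c0 in the frame of case_2_centre above 0.02 m or x of core_b_c0 in the frame of case_2_centre below -0.02 m)) or (distance between core_b_c0 and case_3_centre below 0.045 m and z of case_3_centre in the frame of bay above 0.05 m and (x of core_b_c0 in the frame of case_3_centre above 0.02 m or x of core_b_c0 in the frame of case_3_centre below -0.02 m)))).
3. shaken or rocked, its loose part runs across the middle (((distance between core_b_c0 and case_1_centre below 0.045 m and z of case_1_centre in the frame of bay above 0.05 m and x of core_b_c0 in the frame of case_1_centre between -0.012 and 0.012 m) or (distance between core_b_c0 and case_2_centre below 0.045 m and z of case_2_centre in the frame of bay above 0.05 m and x of core_b_c0 in the frame of case_2_centre between -0.012 and 0.012 m) or (distance between core_b_c0 and case_3_centre below 0.045 m and z of case_3_centre in the frame of bay above 0.05 m and x of core_b_c0 in the frame of case_3_centre between -0.012 and 0.012 m))).
At the end, for the whole second after the job is handed in: The rattling supply is held still in the fingers, level within 0.25 rad, its centre within 50 mm (horizontally) of the dish's centre and 100 to 320 mm above the bench, not touching the dish; the two silent ones lie flat in the tray, let go; the tray is still home within 15 mm (y of tray in the frame of bay below 0.015 m and z of tray in the frame of bay below 0.006 m and angle between tray's own z axis and vertical below 0.05 rad and ((distance between core_b_c0 and case_1_centre below 0.045 m and horizontal distance between case_1_centre and dish below 0.05 m and height (world z) of case_1_centre between 0.1 and 0.32 m and angle between case_1_centre's own z axis and vertical below 0.25 rad and contact force between the fingers and case_1 above 1 N and linear speed of case_1 below 0.05 m/s and contact force between case_1 and dish below 0.1 N and (x of case_2_centre in the frame of tray between -0.045 and 0.045 m and y of case_2_centre in the frame of tray between -0.135 and 0.135 m and height (world z) of case_2_centre below 0.1 m and angle between case_2_centre's own z axis and vertical below 0.15 rad and contact force between the fingers and case_2 below 0.1 N) and (x of case_3_centre in the frame of tray between -0.045 and 0.045 m and y of case_3_centre in the frame of tray between -0.135 and 0.135 m and height (world z) of case_3_centre below 0.1 m and angle between case_3_centre's own z axis and vertical below 0.15 rad and contact force between the fingers and case_3 below 0.1 N)) or (distance between core_b_c0 and case_2_centre below 0.045 m and horizontal distance between case_2_centre and dish below 0.05 m and height (world z) of case_2_centre between 0.1 and 0.32 m and angle between case_2_centre's own z axis and vertical below 0.25 rad and contact force between the fingers and case_2 above 1 N and linear speed of case_2 below 0.05 m/s and contact force between case_2 and dish below 0.1 N and (x of case_1_centre in the frame of tray between -0.045 and 0.045 m and y of case_1_centre in the frame of tray between -0.135 and 0.135 m and height (world z) of case_1_centre below 0.1 m and angle between case_1_centre's own z axis and vertical below 0.15 rad and contact force between the fingers and case_1 below 0.1 N) and (x of case_3_centre in the frame of tray between -0.045 and 0.045 m and y of case_3_centre in the frame of tray between -0.135 and 0.135 m and height (world z) of case_3_centre below 0.1 m and angle between case_3_centre's own z axis and vertical below 0.15 rad and contact force between the fingers and case_3 below 0.1 N)) or (distance between core_b_c0 and case_3_centre below 0.045 m and horizontal distance between case_3_centre and dish below 0.05 m and height (world z) of case_3_centre between 0.1 and 0.32 m and angle between case_3_centre's own z axis and vertical below 0.25 rad and contact force between the fingers and case_3 above 1 N and linear speed of case_3 below 0.05 m/s and contact force between case_3 and dish below 0.1 N and (x of case_1_centre in the frame of tray between -0.045 and 0.045 m and y of case_1_centre in the frame of tray between -0.135 and 0.135 m and height (world z) of case_1_centre below 0.1 m and angle between case_1_centre's own z axis and vertical below 0.15 rad and contact force between the fingers and case_1 below 0.1 N) and (x of case_2_centre in the frame of tray between -0.045 and 0.045 m and y of case_2_centre in the frame of tray between -0.135 and 0.135 m and height (world z) of case_2_centre below 0.1 m and angle between case_2_centre's own z axis and vertical below 0.15 rad and contact force between the fingers and case_2 below 0.1 N)))); the arm keeps its last pose, push and grip.
It fails at once if a silent supply is held out over the dish ((not (distance between core_b_c0 and case_1_centre below 0.045 m) and horizontal distance between case_1_centre and dish below 0.05 m) or (not (distance between core_b_c0 and case_2_centre below 0.045 m) and horizontal distance between case_2_centre and dish below 0.05 m) or (not (distance between core_b_c0 and case_3_centre below 0.045 m) and horizontal distance between case_3_centre and dish below 0.05 m)).
It fails at once if the sprayer is disturbed (moved over 30 mm) (distance of sprayer_centre from where it was at the start of the episode above 0.03 m).
It fails at once if the driver is disturbed (moved over 30 mm) (distance of driver from where it was at the start of the episode above 0.03 m).
It fails at once if the heatsink is disturbed (moved over 30 mm) (distance of heatsink from where it was at the start of the episode above 0.03 m).
It also fails if it takes over 72 s, if anything falls off the work surface, if the arm or the gripper's body presses on something with over 40 N, if the wrist force passes 120 N, or if a joint passes its speed limit or range.

## Robot

A 6-joint arm with a two-finger parallel gripper is mounted at the origin on the work surface. World frame = base frame: x ahead of the robot, y to its left, z up, the work surface at z = 0. Lengths are in m, angles in rad, forces in N, time in s.
With the tool pointing down it reaches from about 0.3 to 0.85 m from the base axis. Payload 5.4 kg.
Tool frame: the origin (TCP) lies at the very end of the fingers, on their centre line; the grasp point (between the pads) lies 19 mm behind it; z points along the fingers, y is the direction in which the jaws open and shut (so a half turn about z gives the same grasp; the last joint's range is limited). The gripper opens to 85 mm and grips with 20 to 120 N. Pads are 22 mm wide; open, the fingers measure 114 mm over their backs; the gripper's body (76 mm by 85 mm) begins 54 mm behind the grasp point. The pads swing forward as they close: fully open they stand 13 mm farther back than shut.
Start: joints at [-1.326, 0.158, 1.597, -0, 1.386, -0.21], TCP at [0.253, -0.517, 0.231] pointing down, gripper open.
Joint ranges: [-2.91, 2.91], [-0.94, 2.29], [0.18, 2.7], [-1.29, 4.43], [0.17, 2.64], [-3, 3]. Speed limits (rad/s): [2.57, 2.57, 3.14, 3.14, 3.14, 3.14].

## Interface

Orientations are given as a unit quaternion [w, x, y, z].
In Python, from workcell import manip, read_camera, camera_params, sign_off gives the robot as it stands. The module is installed in compiled form; this text tells all that it offers.
- The arm moves only by the tool play_rows, never from a script. Its arguments are lists of equal length, an entry for each row: "linear": the shift along the tool's x, y, z in mm, a list of three; "turn": the turn, a rotation vector about the tool's x, y, z in rad, a list of three; "gripper": the gripper command: -1 is shut, 1 is fully open, values between are in proportion. In form: {"linear": [[tx, ty, tz], ...], "turn": [[wx, wy, wz], ...], "gripper": [gripper, ...]}. A call has 1 to 20 rows; each row shifts and turns the commanded pose from where the row before left it, along the tool's axes as they then stand; what a row does not reach is not made up. A row lasts 1/8 s, in which the tool goes at most 62.5 mm and 10.7 degrees, less where a joint would pass 70% of its speed; a pose out of reach is approached as far as the arm can. A call is refused whole if a number of a shift passes 62.5 or a number of a turn 0.188, either way. A call with a gripper value outside its range is refused whole. The fingers move at their own pace and stop on an object; "force" is the grip in N (left out, the last holds). Time passes only in rows, so rows that do not move let the fingers close. It gives the time, the measured TCP pose, the force and the opening at its end, in the units of the state.
- manip.observe(): the state, without advancing time (a new reading comes with each control period).
- read_camera(name): name is "scene" or "top" or "wrist"; returns (picture, depth): 480x640x3 uint8, red, green, blue; 480x640 float32, m along the optical axis (not along the pixel's ray), 0 where there is no reading.
- camera_params(name): a dict with "fov_y" (degrees; the focal length in pixels is half the picture's height over the tangent of half this angle, whatever the lens; pixels are square), "cx", "cy" (the principal point, pixels), "D" ([k1, k2, p1, p2, k3] as OpenCV has them; the pictures are not rectified), "world_from_camera" (4x4, takes a point from camera to world coordinates). Camera axes: x right, y up, looking along -z (the intrinsics and any distortion apply to the point x, -y, -z); pixel columns grow to the right and rows downward; lengths in m; the calibration is good to about 2 mm. A picture is of the moment at which its call begins: read the wrist's pose just before it. camera_params takes no time and is no camera call; for the wrist camera it gives the pose at the moment of the call.
- sign_off(): hands the job in, once; it reports no verdict.
The state is a dict: "t": time; "q": joint angles; "joint_velocities": joint speeds; "joint_efforts": joint torques, N m; "tcp_pos": TCP position; "ee_rot": TCP orientation; "wrist_force": force on the tool from outside, world axes, zero at the start; "ft_torque": the same for the moment, N m; "finger_gap": finger opening in m.
Only numpy, scipy, OpenCV 4.12 (cv2) and the standard library are available. Lean on these libraries where they do the work, as an engineer would, in place of code of your own. Each camera call takes 0.05 s, during which the arm holds its last target. There are 200 camera calls.

## Working session

There is one attempt and no reset: what is moved stays moved. The work goes in short steps, Python scripts to look and compute and a tool call to move; the robot and the scene stay as the last step left them, time stands still between calls to the robot, and variables do not carry over. Pictures are saved under pics/ and viewed, about 8 in all and at most 12, crops included, and the job is handed in when it is done.

Besides the shell and the picture viewer there is one more tool, called as name(argument=value, ...) on one line, values as JSON. play_rows: Moves the arm, as the interface text tells. Its arguments: {"type":"object","properties":{"linear":{"type":"array"},"turn":{"type":"array"},"gripper":{"type":"array"},"force":{"type":"number"}},"required":["linear","turn","gripper"]}

```bash
mkdir -p pics
python3 - <<'E'
from workcell import manip, read_camera, camera_params
import cv2,numpy as np
s=manip.observe();print({k:np.round(v,3).tolist() for k,v in s.items()})
ims=[]
for n in("scene","top"):
    p,d=read_camera(n);c=camera_params(n);print(n,c)
    np.savez(f"{n}.npz",p=p,d=d);cv2.imwrite(f"pics/{n}0.png",p[...,::-1])
E
```

```text
{'t': 0.0, 'q': [-1.326, 0.159, 1.598, 0.0, 1.386, -0.21], 'joint_velocities': [-0.001, -0.002, -0.001, 0.0, 0.001, -0.001], 'joint_efforts': [-0.002, -39.6, -33.143, -0.0, 0.008, 0.0], 'tcp_pos': [0.252, -0.516, 0.23], 'ee_rot': [-0.001, 0.974, 0.225, 0.0], 'wrist_force': [-0.067, -0.163, 0.757], 'ft_torque': [-0.003, -0.047, -0.04], 'finger_gap': 0.085}
scene {'fov_y': 54.96141607736827, 'cx': 321.0374507837767, 'cy': 242.27256393756582, 'D': array([-0.10674702,  0.        ,  0.        ,  0.        ,  0.        ]), 'world_from_camera': array([[ 1.57882276e-01, -8.29587720e-01,  5.35590703e-01,
         1.04605000e+00],
       [ 9.87457764e-01,  1.32315408e-01, -8.61382425e-02,
        -8.09126169e-02],
       [ 5.92326085e-04,  5.42472900e-01,  8.40073093e-01,
         9.93075027e-01],
       [ 0.00000000e+00,  0.00000000e+00,  0.00000000e+00,
         1.00000000e+00]])}
top {'fov_y': 49.993862746456614, 'cx': 315.2304218600713, 'cy': 241.21366286203533, 'D': array([-0.131389,  0.      ,  0.      ,  0.      ,  0.      ]), 'world_from_camera': array([[ 0.01224869,  0.99760893, -0.0680176 ,  0.40252609],
       [-0.99973351,  0.0135491 ,  0.0186905 ,  0.02123381],
       [ 0.01956739,  0.06777054,  0.99750903,  1.3632828 ],
       [ 0.        ,  0.        ,  0.        ,  1.        ]])}
```

View pics/top0.png

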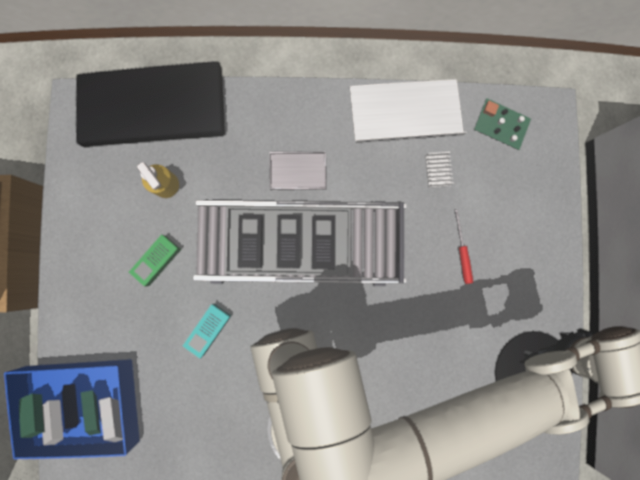

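View pics/scene0.png

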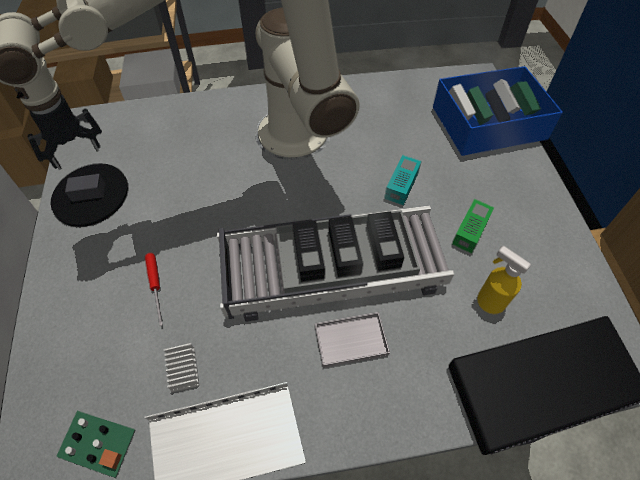

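The top view (right = −y, up = +x) shows the conveyor at cols 197–405, rows 203–282. The tray is at 230–352, with black cases at cols 250, 289 and 323. The dish is at (298,170), the sprayer at (160,180), the heatsink at (439,168) and the driver at (463,250). The green (154,260) and turquoise (206,330) look-alikes lie on the bench and are not part of the job. The scene view shows the stop plate at the −y end (col 225). Next I'll measure from depth.

```bash
cat > h.py <<'E'
import numpy as np,cv2
from workcell import manip, read_camera, camera_params
def grab(n):
    c=camera_params(n);p,d=read_camera(n);return p,d,c
def cloud(d,c):
    f=240/np.tan(np.radians(c["fov_y"]/2));K=np.array([[f,0,c["cx"]],[0,f,c["cy"]],[0,0,1]])
    v,u=np.mgrid[:480,:640];uv=np.stack([u,v],-1).reshape(-1,1,2).astype(np.float64)
    n=cv2.undistortPoints(uv,K,c["D"]).reshape(480,640,2)
    P=np.stack([n[...,0]*d,-n[...,1]*d,-d],-1);T=c["world_from_camera"]
    W=P@T[:3,:3].T+T[:3,3];W[d<=0]=np.nan;return W
def rect(W,m):
    q=W[m];q=q[np.isfinite(q).all(1)]
    r=cv2.minAreaRect((q[:,:2]*1000).astype(np.float32))
    return np.round(r[0],1),np.round(r[1],1),round(r[2],1),np.round(np.median(q[:,2])*1000,1),len(q)
def cases(p,W,lo=.095,hi=.125,x=(.3,.75),y=(-.4,.4)):
    m=(W[...,2]>lo)&(W[...,2]<hi)&(p.max(2)<110)&(W[...,0]>x[0])&(W[...,0]<x[1])&(W[...,1]>y[0])&(W[...,1]<y[1])
    m=cv2.morphologyEx(m.astype(np.uint8),cv2.MORPH_OPEN,np.ones((3,3)))
    n,l,s,_=cv2.connectedComponentsWithStats(m)
    return [(l==i) for i in range(1,n) if s[i,4]>60]
E
python3 - <<'E'
from h import *
for n in("top","scene"):
    z=np.load(n+".npz");p,d=z["p"],z["d"];W=cloud(d,camera_params(n))
    print(n)
    for m in cases(p,W):print(" case",rect(W,m))
    box=(W[...,0]>.3)&(W[...,0]<.62)&(W[...,1]>-.4)&(W[...,1]<.4)
    # rails / high bits non-black
    for lo,hi in((.068,.078),(.078,.088),(.0885,.1)):
        m=box&(W[...,2]>lo)&(W[...,2]<hi);print(lo,hi,rect(W,m) if m.sum()>5 else None)
    # profiles
    for x0 in(0.40,0.44,.48):
        q=W[box&(abs(W[...,0]-x0)<.003)];q=q[np.argsort(q[:,1])];h=[]
        for y in np.arange(-.26,.36,.01):
            k=q[abs(q[:,1]-y)<.005]
            h.append(int(round(np.median(k[:,2])*1000)) if len(k) else -1)
        print(x0,h)
# dish
    m=(W[...,0]>.5)&(W[...,0]<.72)&(W[...,1]>-.05)&(W[...,1]<.2)&(W[...,2]>.008)&(W[...,2]<.03)
    print("dish",rect(W,m))
    m=(W[...,2]>.02)&(W[...,2]<.25)&(W[...,0]>.45)&(W[...,1]>.3)&(p[...,0]>150)&(p[...,2]<90);print("spr",rect(W,m))
E
```

```text
top
 case (array([486.6, 157.9]), array([ 55.8, 127.5]), 89.9, np.float64(113.9), 984)
 case (array([487.9,  63.2]), array([127.5,  56.3]), 0.6, np.float64(114.0), 991)
 case (array([485.3, -21.2]), array([129.8,  54.1]), 0.6, np.float64(113.9), 1000)
0.068 0.078 (array([492.5,  83.6]), array([638.3, 224.3]), 87.1, np.float64(71.5), 2339)
0.078 0.088 (array([494.1,  88.5]), array([629.9, 221.8]), 87.0, np.float64(83.5), 805)
0.0885 0.1 (array([502.4,  85.9]), array([627.3, 204. ]), 87.0, np.float64(91.5), 1070)
0.4 [0, 2, 0, 73, 90, 68, 60, 59, 70, 72, 68, 71, 72, 70, 71, 67, 61, 70, 65, 59, 53, 69, 37, 37, 35, 71, 38, 72, 71, 69, 72, 72, 70, 71, 69, 73, 72, 60, 66, 68, 38, 35, 39, 37, 37, 37, 66, 71, 71, 69, 69, 70, 71, 74, 73, 73, 73, -1, 0, 0, 2, 4]
0.44 [0, 5, 3, -1, 92, 87, 58, 55, 55, 60, 55, 58, 62, 53, 58, 62, 55, 59, 66, 66, 64, 113, 115, 115, 113, 114, 113, 67, 65, 64, 115, 112, 114, 114, 112, 114, 65, 67, 65, 95, 115, 114, 116, 114, 114, 88, 66, 64, 87, 61, 58, 56, 59, 58, 56, 61, 58, 1, 5, 1, 0, 1]
0.48 [1, 2, 1, -1, 93, 75, 59, 54, 57, 59, 54, 57, 59, 53, 55, 58, 52, 91,
[... 1195 characters left out ...]
1]
0.44 [-2, -2, -2, -1, 89, 51, 59, 52, 55, 58, 56, 53, 60, 55, 56, 60, 52, 57, 65, 63, 64, 68, 112, 112, 113, 112, 112, 89, 65, 66, 113, 113, 112, 113, 113, 113, 65, 65, 65, 93, 112, 113, 113, 113, 113, -1, 64, 65, 88, 60, 56, 56, 58, 56, 54, 58, 55, -1, 1, 0, 0, -1]
0.48 [-2, -1, -2, -1, 90, 79, 60, 54, 53, 59, 54, 54, 59, 55, 54, 58, 53, 55, 67, 65, 65, 67, 112, 111, 112, 112, 112, 111, 65, 64, 111, 113, 112, 112, 112, 112, 64, 64, 64, 87, 112, 113, 114, 113, 112, 113, 65, 64, 86, 60, 56, 55, 59, 56, 54, 58, 55, -1, -1, -2, -1, -1]
dish (array([654.5,  73.2]), array([246.5, 129.1]), 89.7, np.float64(17.7), 414)
spr (array([649.2, 393.6]), array([68.3, 47.5]), 46.9, np.float64(109.5), 73)
```

Tray +y end ≈ 0.223, stop ≈ −0.215, so travel is about 124 mm along −y. I'll turn the jaws to world y and move behind the tray, closed.

play_rows(linear=[[0, 0, 0], [0, 0, 0], [0, 0, 0], [15, -49, 0], [15, -49, 0], [15, -49, 0], [15, -49, 0], [15, -49, 0], [15, -49, 0], [15, -49, 0], [15, -49, 0], [15, -49, 0], [15, -49, 0], [15, -49, 0], [15, -49, 0], [15, -49, 0], [15, -49, 0], [15, -49, 0], [12, -49, 0], [0, 0, 0]], turn=[[0, 0, 0.151], [0, 0, 0.151], [0, 0, 0.151], [0, 0, 0], [0, 0, 0], [0, 0, 0], [0, 0, 0], [0, 0, 0], [0, 0, 0], [0, 0, 0], [0, 0, 0], [0, 0, 0], [0, 0, 0], [0, 0, 0], [0, 0, 0], [0, 0, 0], [0, 0, 0], [0, 0, 0], [0, 0, 0], [0, 0, 0]], gripper=[-1, -1, -1, -1, -1, -1, -1, -1, -1, -1, -1, -1, -1, -1, -1, -1, -1, -1, -1, -1], force=60)

```text
t: 2.6
tcp_pos: [0.4877, 0.2704, 0.2303]
ee_rot: [-0.0, 1.0, 0.003, -0.001]
wrist_force: [-0.1, -0.6, -0.4]
finger_gap: 0.0001
```

Run:
```python
from h import *
z=np.load("top.npz");p,d=z["p"],z["d"];W=cloud(d,camera_params("top"))
print("dish ctr",np.nanmedian(W[166:175,292:305],axis=(0,1)))
for u,v in((271,170),(326,170),(298,152),(298,189)):print(np.round(W[v,u],3))
print(np.round(manip.observe()["q"],2))
z=np.load("scene.npz");W2=cloud(z["d"],camera_params("scene"));print("dish sc",W2[340,353],W2[341,352])
# sprayer/heatsink/driver heights near dish
for n,Wk in(("t",W),("s",W2)):
  m=(Wk[...,2]>.03)&(Wk[...,0]>.59)&(Wk[...,1]>-.15)&(Wk[...,1]<.3);print(n,m.sum(),np.nanmax(Wk[m][:,2]) if m.any() else 0)
```

```text
dish ctr [0.68570138 0.0442493  0.00381667]
[0.684 0.116 0.005]
[ 0.687 -0.031  0.001]
[0.731 0.045 0.019]
[0.634 0.043 0.008]
[0.29 0.12 1.65 0.   1.38 1.85]
dish sc [0.68575431 0.05032023 0.00360332] [0.68824864 0.04745011 0.00503533]
t 1527 0.07451368031493089
s 4348 0.08609999951702352
```

play_rows(linear=[[0, 0, 50], [0, 0, 50], [0, 0, 40], [0, 0, 18], [0, 0, 0], [0, 10, 0], [0, 10, 0], [0, 8, 0], [0, 8, 0], [0, 8, 0], [0, 8, 0], [0, 8, 0], [0, 8, 0], [0, 8, 0], [0, 8, 0], [0, 8, 0], [0, 8, 0], [0, 8, 0], [0, 8, 0], [0, 8, 0]], turn=[[0, 0, 0], [0, 0, 0], [0, 0, 0], [0, 0, 0], [0, 0, 0], [0, 0, 0], [0, 0, 0], [0, 0, 0], [0, 0, 0], [0, 0, 0], [0, 0, 0], [0, 0, 0], [0, 0, 0], [0, 0, 0], [0, 0, 0], [0, 0, 0], [0, 0, 0], [0, 0, 0], [0, 0, 0], [0, 0, 0]], gripper=[-1, -1, -1, -1, -1, -1, -1, -1, -1, -1, -1, -1, -1, -1, -1, -1, -1, -1, -1, -1])

```text
t: 5.1
tcp_pos: [0.4883, 0.1433, 0.0733]
ee_rot: [-0.0, 1.0, 0.001, -0.0]
wrist_force: [0.7, 3.3, 3.1]
finger_gap: 0.0
```

play_rows(linear=[[0, 6, 0], [0, 5, 0], [0, 4, 0], [0, 0, 0]], turn=[[0, 0, 0], [0, 0, 0], [0, 0, 0], [0, 0, 0]], gripper=[-1, -1, -1, -1])

```text
t: 5.6
tcp_pos: [0.4877, 0.1283, 0.0728]
ee_rot: [0.0, 1.0, 0.001, -0.001]
wrist_force: [-1.0, -0.4, -0.0]
finger_gap: 0.0002
```

```bash
cat > look.py <<'E'
import sys
from h import *
p,d,c=grab("scene");W=cloud(d,c);cv2.imwrite(f"pics/{sys.argv[1]}.png",p[190:310,200:470,::-1].repeat(2,0).repeat(2,1))
for m in cases(p,W,lo=.1):print(" case",rect(W,m))
box=(W[...,0]>.3)&(W[...,0]<.62)
for x0 in(.46,.5):
    q=W[box&(abs(W[...,0]-x0)<.004)];h=[]
    for y in np.arange(-.24,.26,.01):
        k=q[abs(q[:,1]-y)<.005];h.append(int(round(np.median(k[:,2])*1000)) if len(k) else -1)
    print(x0,h)
s=manip.observe();print(s["t"],s["tcp_pos"],s["wrist_force"])
E
python3 look.py a1
```

```text
case (array([488.2,  52. ]), array([132.8,  56.9]), 0.0, np.float64(112.4), 1246)
 case (array([489.3, -42.7]), array([ 56.1, 133.9]), 90.0, np.float64(112.4), 1086)
 case (array([ 487.5, -128.3]), array([ 56.6, 134.1]), 89.9, np.float64(112.3), 1105)
 case (array([634.2, 372.2]), array([18. , 36.9]), 89.7, np.float64(112.6), 111)
0.46 [1, -1, 89, 74, 61, 66, 64, 64, 65, 113, 113, 113, 113, 113, 90, 64, 65, 109, 112, 112, 113, 113, 112, 64, 64, 65, 64, 113, 112, 113, 113, 116, 410, 64, 65, 408, 406, 409, 205, 408, 51, 407, 57, 54, 59, 55, 56, 58, 56, 56]
0.5 [-1, -1, 89, 67, 57, 70, 65, 65, 66, 113, 113, 112, 112, 112, 111, 64, 64, 112, 112, 112, 112, 112, 112, 66, 65, 65, 66, 113, 112, 113, 384, 403, 163, 243, 176, 163, 122, 131, 127, 137, 163, 157, 164, 56, 59, 57, 54, 58, 57, 53]
5.65 [0.48771608 0.12847725 0.07276892] [ 1.16504923 -0.3093835  -0.40358925]
```

View pics/a1.png

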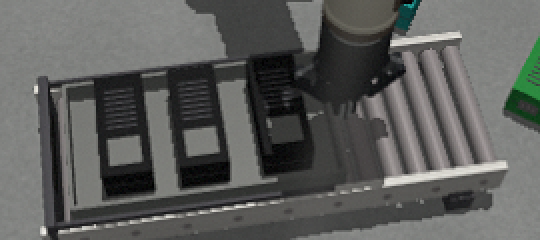

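The crop shows the tray about 15–20 mm short of the stop plate (left, col 55). I'll keep going with small steps.

play_rows(linear=[[0, 4, 0], [0, 3, 0], [0, 3, 0], [0, 2, 0], [0, 2, 0], [0, 0, 0]], turn=[[0, 0, 0], [0, 0, 0], [0, 0, 0], [0, 0, 0], [0, 0, 0], [0, 0, 0]], gripper=[-1, -1, -1, -1, -1, -1])

```text
t: 6.4
tcp_pos: [0.4889, 0.1145, 0.0736]
ee_rot: [0.0, 1.0, 0.001, 0.001]
wrist_force: [0.5, -0.4, 0.1]
finger_gap: -0.0003
```

play_rows(linear=[[0, 2, 0], [0, 1, 0], [0, 1, 0], [0, 0, 0]], turn=[[0, 0, 0], [0, 0, 0], [0, 0, 0], [0, 0, 0]], gripper=[-1, -1, -1, -1])

```text
t: 6.9
tcp_pos: [0.4889, 0.1112, 0.0736]
ee_rot: [-0.0, 1.0, 0.001, 0.001]
wrist_force: [1.7, 3.7, 0.8]
finger_gap: 0.0001
```

```bash
python3 look.py a2
```

```text
case (array([488.3,  35.7]), array([ 56.5, 132.2]), 89.9, np.float64(112.4), 1240)
 case (array([489.1, -59. ]), array([ 55.9, 133. ]), 89.9, np.float64(112.3), 1086)
 case (array([ 487.9, -144.4]), array([ 56.4, 132.8]), 90.0, np.float64(112.3), 1108)
 case (array([635.9, 372.1]), array([16.8, 33.9]), 88.8, np.float64(112.9), 108)
0.46 [-1, -1, 89, 86, 65, 64, 64, 113, 112, 113, 112, 113, 111, 65, 64, 65, 111, 113, 112, 112, 112, 111, 65, 65, 64, 113, 113, 113, 113, 113, 115, 66, 65, 240, 409, -1, 407, 408, 57, 409, 410, 59, 58, 54, 58, 57, 55, 58, 56, 53]
0.5 [0, -1, 91, 87, 65, 65, 63, 113, 112, 113, 112, 112, 112, 65, 63, 64, 113, 113, 113, 112, 113, 111, 64, 64, 65, 111, 112, 113, 381, 401, 163, 264, 224, 167, 129, 118, 128, 158, 140, 161, 165, 155, 59, 52, 58, 58, 54, 58, 58, 54]
6.95 [0.4888681  0.11119689 0.07358604] [1.39993077 3.88380747 0.17192313]
```

play_rows(linear=[[0, 1, 0], [0, 1, 0], [0, 0, 0]], turn=[[0, 0, 0], [0, 0, 0], [0, 0, 0]], gripper=[-1, -1, -1])

```text
t: 7.32
tcp_pos: [0.4889, 0.111, 0.0736]
ee_rot: [-0.002, 1.0, 0.001, 0.001]
wrist_force: [2.1, 11.5, 0.3]
finger_gap: 0.0001
```

play_rows(linear=[[0, 1, 0], [0, 1, 0], [0, 0, 0]], turn=[[0, 0, 0], [0, 0, 0], [0, 0, 0]], gripper=[-1, -1, -1])

```text
t: 7.7
tcp_pos: [0.4889, 0.1109, 0.0737]
ee_rot: [-0.004, 1.0, 0.0, 0.001]
wrist_force: [2.6, 19.8, -0.1]
finger_gap: 0.0
```

```bash
python3 look.py a3
```

```text
case (array([488.3,  35.5]), array([ 56.4, 133.3]), 89.6, np.float64(112.3), 1223)
 case (array([489.7, -59. ]), array([ 56. , 132.7]), 89.9, np.float64(112.2), 1071)
 case (array([ 488. , -144.5]), array([133.2,  56.5]), 0.0, np.float64(112.3), 1121)
 case (array([635. , 371.7]), array([15.9, 31.3]), 83.6, np.float64(112.0), 103)
0.46 [-1, -1, 90, 86, 65, 64, 64, 112, 112, 113, 112, 113, 112, 64, 64, 65, 112, 113, 113, 112, 112, 90, 65, 64, 64, 110, 112, 112, 113, 115, 414, 66, 65, 237, 408, -1, 409, -1, 57, 409, 410, 58, 57, 53, 58, 56, 55, 59, 57, 55]
0.5 [0, -1, 89, 83, 66, 65, 64, 113, 112, 112, 112, 112, 112, 65, 65, 64, 113, 113, 112, 112, 112, 111, 64, 64, 65, 110, 113, 113, 387, 404, 163, 266, 186, 166, 129, 122, 125, 162, 143, 159, 163, 157, 57, 52, 59, 57, 55, 57, 55, 55]
7.75 [0.48890052 0.11087227 0.07368905] [ 3.24430942 20.80791766  1.02089141]
```

View pics/a3.png

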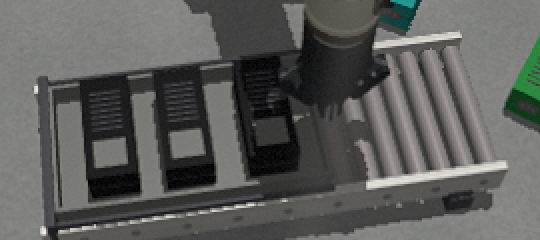

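Pushing with 20 N no longer moves the tray, and the crop shows it against the stop: the tray is home. Now I'll back off, lift, and go over case 3.

play_rows(linear=[[0, -8, 0], [0, -8, 0], [0, 0, -30], [0, 0, -40], [0, 0, -30], [0, 30, 0], [0, 30, 0], [0, 27, 0], [0, 0, 0]], turn=[[0, 0, 0], [0, 0, 0], [0, 0, 0], [0, 0, 0], [0, 0, 0], [0, 0, 0], [0, 0, 0], [0, 0, 0], [0, 0, 0]], gripper=[-1, -1, -1, 0.6, 0.6, 0.6, 0.6, 0.6, 0.6])

```text
t: 8.88
tcp_pos: [0.4884, 0.0345, 0.1731]
ee_rot: [0.0, 1.0, -0.0, -0.0]
wrist_force: [-0.8, 0.3, -0.1]
finger_gap: 0.0683
```

Run:
```python
from h import *
p,d,c=grab("top");W=cloud(d,c)
for m in cases(p,W,lo=.1):print(" case",rect(W,m))
s=manip.observe();print(s["tcp_pos"],s["ee_rot"],s["finger_gap"],s["wrist_force"])
p,d,c=grab("wrist");W=cloud(d,c);cv2.imwrite("pics/w1.png",p[...,::-1])
for m in cases(p,W,lo=.1):print(" wcase",rect(W,m))
```

```text
case (array([487.1, -60.4]), array([127.9,  54.1]), 0.4, np.float64(113.8), 780)
 case (array([ 485.6, -144. ]), array([127.9,  54.3]), 0.2, np.float64(113.8), 977)
 case (array([442.8,  34.3]), array([41.4, 53.5]), 0.7, np.float64(113.9), 376)
[0.48836983 0.03549142 0.17309278] [ 5.52974351e-06  9.99999941e-01 -1.10336005e-06 -3.42704536e-04] 0.06851802989146591 [-0.93276032  0.45788055 -0.30491053]
 wcase (array([490.4, -61.3]), array([ 57.5, 127.4]), 89.8, np.float64(113.0), 14905)
 wcase (array([487.6,  33.5]), array([130.4,  56.2]), 0.0, np.float64(113.0), 17915)
 wcase (array([ 487.1, -145.7]), array([130.8,  58.1]), 0.8, np.float64(112.8), 13404)
```

View pics/w1.png

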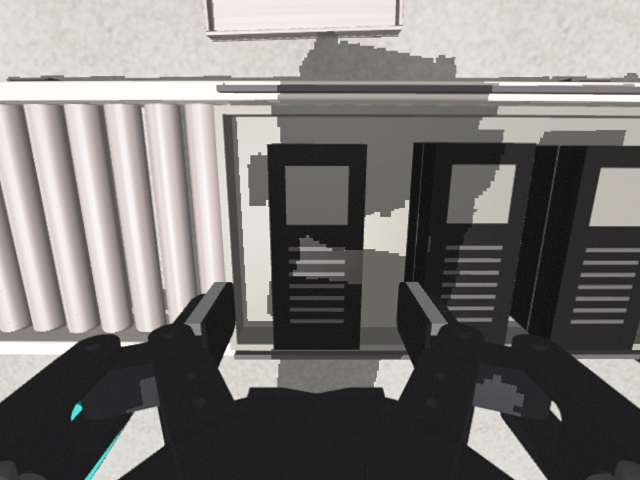

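The wrist view shows case 3 (cols 268–366) centred between the fingers (230 and 400), with clear gaps on both sides. I'll descend, grip and lift.

play_rows(linear=[[0, 1, 35], [0, 0, 35], [0, 0, 18], [0, 0, 10], [0, 0, 0], [0, 0, 0], [0, 0, 0], [0, 0, 0], [0, 0, 0], [0, 0, -10], [0, 0, -25], [0, 0, -35], [0, 0, -35], [0, 0, 0], [0, 0, 0]], turn=[[0, 0, 0], [0, 0, 0], [0, 0, 0], [0, 0, 0], [0, 0, 0], [0, 0, 0], [0, 0, 0], [0, 0, 0], [0, 0, 0], [0, 0, 0], [0, 0, 0], [0, 0, 0], [0, 0, 0], [0, 0, 0], [0, 0, 0]], gripper=[0.6, 0.6, 0.6, 0.6, 0.6, -1, -1, -1, -1, -1, -1, -1, -1, -1, -1], force=70)

```text
t: 10.85
tcp_pos: [0.4873, 0.035, 0.1784]
ee_rot: [-0.0, 1.0, 0.001, -0.002]
wrist_force: [-0.7, 0.5, -4.7]
finger_gap: 0.0554
```

```bash
cat > ft.py <<'E'
from h import *
L=[]
for i in range(3):
    read_camera("scene");s=manip.observe();L.append(np.r_[s["wrist_force"],s["ft_torque"]])
print(s["t"],np.round(s["tcp_pos"],4),np.round(s["ee_rot"],3),round(s["finger_gap"],4),"F/T mean",np.round(np.mean(L,0),3),"sd",np.round(np.std(L,0),3))
E
python3 ft.py
```

```text
11.0 [0.4871 0.0351 0.1781] [-0.     1.     0.001 -0.002] 0.0551 F/T mean [-0.219  0.047 -4.716  0.    -0.036  0.01 ] sd [0.205 0.356 0.92  0.021 0.012 0.012]
```

play_rows(linear=[[0, 0, -40], [0, 0, 0], [0, 0, 0], [0, 0, 0], [0, 0, 0], [0, 0, 0], [0, 0, 0]], turn=[[0, 0, 0], [0, 0.13, 0], [0, 0.13, 0], [0, 0.13, 0], [0, 0, 0], [0, 0, 0], [0, 0, 0]], gripper=[-1, -1, -1, -1, -1, -1, -1])

```text
t: 11.88
tcp_pos: [0.4896, 0.0347, 0.221]
ee_rot: [-0.0, 0.981, 0.001, 0.194]
wrist_force: [-0.0, -0.3, -4.6]
finger_gap: 0.0551
```

```bash
python3 ft.py
```

```text
12.025 [0.4892 0.0348 0.2206] [-0.     0.981  0.001  0.194] 0.0552 F/T mean [-0.44  -0.263 -4.408 -0.022  0.414 -0.006] sd [0.533 0.497 0.458 0.016 0.031 0.013]
```

play_rows(linear=[[0, 0, 0], [0, 0, 0], [0, 0, 0], [0, 0, 0], [0, 0, 0]], turn=[[0, -0.13, 0], [0, -0.13, 0], [0, -0.13, 0], [0, 0, 0], [0, 0, 0]], gripper=[-1, -1, -1, -1, -1])

```text
t: 12.65
tcp_pos: [0.4885, 0.035, 0.2201]
ee_rot: [-0.0, 1.0, 0.001, 0.001]
wrist_force: [0.2, -0.2, -3.6]
finger_gap: 0.0552
```

```bash
python3 ft.py
```

```text
12.8 [0.4881 0.035  0.2205] [0.    1.    0.001 0.001] 0.0555 F/T mean [-1.000e-03  8.800e-02 -3.978e+00 -1.700e-02 -8.300e-02 -1.700e-02] sd [0.552 0.239 0.159 0.035 0.037 0.05 ]
```

play_rows(linear=[[0, 0, 0], [0, 0, 0], [0, 0, 0], [0, 0, 0], [0, 0, 0], [0, 0, 0]], turn=[[0, -0.13, 0], [0, -0.13, 0], [0, -0.13, 0], [0, 0, 0], [0, 0, 0], [0, 0, 0]], gripper=[-1, -1, -1, -1, -1, -1])

```text
t: 13.55
tcp_pos: [0.4883, 0.0349, 0.2213]
ee_rot: [0.0, 0.981, 0.001, -0.192]
wrist_force: [0.0, -0.4, -3.2]
finger_gap: 0.0551
```

```bash
python3 ft.py
```

```text
13.7 [0.4884 0.0349 0.221 ] [ 0.     0.981  0.001 -0.193] 0.055 F/T mean [-0.072 -0.551 -4.727  0.01  -0.48  -0.013] sd [0.096 0.321 0.195 0.02  0.081 0.027]
```

play_rows(linear=[[0, 0, 0], [0, 0, 0], [0, 0, 0], [0, 0, 0], [0, 0, 0]], turn=[[0, 0.13, 0], [0, 0.13, 0], [0, 0.13, 0], [0, 0, 0], [0, 0, 0]], gripper=[-1, -1, -1, -1, -1])

```text
t: 14.32
tcp_pos: [0.4887, 0.0348, 0.2207]
ee_rot: [0.0, 1.0, 0.001, -0.0]
wrist_force: [-0.2, 0.2, -4.4]
finger_gap: 0.0549
```

```bash
python3 ft.py
```

```text
14.475 [0.4892 0.0347 0.2204] [ 0.     1.     0.001 -0.   ] 0.0549 F/T mean [-0.14   0.055 -3.57   0.011 -0.084  0.012] sd [0.452 0.47  0.353 0.015 0.012 0.037]
```

Case 3: the level torque after each tilt is identical (−0.083 / −0.084, against about 0.13 expected if loose), so it is silent. I'll set it back and go to case 2.

play_rows(linear=[[0, 0, 40], [0, 0, 40], [0, 0, 35], [0, 0, 15], [0, 0, 10], [0, 0, 5], [0, 0, 0], [0, 0, 0], [0, 0, 0], [0, 0, 0], [0, 0, -30], [0, 0, -40], [0, 0, -30], [0, 35, 0], [0, 35, 0], [0, 25, 0], [0, 0, 0]], turn=[[0, 0, 0], [0, 0, 0], [0, 0, 0], [0, 0, 0], [0, 0, 0], [0, 0, 0], [0, 0, 0], [0, 0, 0], [0, 0, 0], [0, 0, 0], [0, 0, 0], [0, 0, 0], [0, 0, 0], [0, 0, 0], [0, 0, 0], [0, 0, 0], [0, 0, 0]], gripper=[-1, -1, -1, -1, -1, -1, -1, 0.6, 0.6, 0.6, 0.6, 0.6, 0.6, 0.6, 0.6, 0.6, 0.6])

```text
t: 16.6
tcp_pos: [0.4889, -0.0614, 0.1755]
ee_rot: [0.0, 1.0, -0.0, 0.0]
wrist_force: [0.5, 0.7, -0.5]
finger_gap: 0.0683
```

```bash
cat > wl.py <<'E'
from h import *
p,d,c=grab("wrist");W=cloud(d,c);cv2.imwrite("pics/w_last.png",p[...,::-1])
for m in cases(p,W,lo=.1):print(" wcase",rect(W,m))
s=manip.observe();print(s["t"],s["tcp_pos"],s["finger_gap"],s["wrist_force"])
E
python3 wl.py
```

```text
wcase (array([488.3, -61.1]), array([ 56.2, 131.2]), 90.0, np.float64(112.9), 14769)
 wcase (array([489.4,  33.4]), array([ 57.4, 128.1]), 89.9, np.float64(112.8), 12107)
 wcase (array([ 492.3, -146.4]), array([120.1,  57. ]), 0.0, np.float64(112.9), 11257)
 wcase (array([ 426.8, -119.4]), array([9.9, 3.1]), 7.4, np.float64(111.6), 86)
16.65 [ 0.48877637 -0.06033868  0.17542513] 0.06844999590719773 [-0.1272451   0.08501239 -0.03489435]
```

Case 3 is back flat at y=0.033. Now case 2.

play_rows(linear=[[0, 0, 35], [0, 0, 35], [0, 0, 20], [0, 0, 10], [0, 0, 0], [0, 0, 0], [0, 0, 0], [0, 0, 0], [0, 0, 0], [0, 0, -10], [0, 0, -25], [0, 0, -35], [0, 0, -35], [0, 0, -40], [0, 0, 0], [0, 0, 0], [0, 0, 0]], turn=[[0, 0, 0], [0, 0, 0], [0, 0, 0], [0, 0, 0], [0, 0, 0], [0, 0, 0], [0, 0, 0], [0, 0, 0], [0, 0, 0], [0, 0, 0], [0, 0, 0], [0, 0, 0], [0, 0, 0], [0, 0, 0], [0, 0, 0], [0, 0, 0], [0, 0, 0]], gripper=[0.6, 0.6, 0.6, 0.6, 0.6, -1, -1, -1, -1, -1, -1, -1, -1, -1, -1, -1, -1], force=70)

```text
t: 18.77
tcp_pos: [0.4874, -0.0597, 0.2181]
ee_rot: [-0.001, 1.0, 0.001, -0.002]
wrist_force: [-0.2, -0.1, -4.1]
finger_gap: 0.0551
```

```bash
python3 ft.py
```

```text
18.925 [ 0.4881 -0.0599  0.219 ] [-0.     1.     0.001 -0.001] 0.055 F/T mean [ 4.670e-01  1.040e-01 -3.565e+00  2.200e-02 -2.000e-03 -4.000e-03] sd [0.261 0.163 0.478 0.027 0.04  0.029]
```

play_rows(linear=[[0, 0, 0], [0, 0, 0], [0, 0, 0], [0, 0, 0], [0, 0, 0], [0, 0, 0]], turn=[[0, 0.13, 0], [0, 0.13, 0], [0, 0.13, 0], [0, 0, 0], [0, 0, 0], [0, 0, 0]], gripper=[-1, -1, -1, -1, -1, -1])

```text
t: 19.68
tcp_pos: [0.4897, -0.0604, 0.2212]
ee_rot: [0.0, 0.981, 0.001, 0.194]
wrist_force: [-0.2, -1.1, -3.6]
finger_gap: 0.0551
```

```bash
python3 ft.py
```

```text
19.825 [ 0.4893 -0.0602  0.2206] [-0.     0.981  0.001  0.194] 0.0547 F/T mean [-2.070e-01 -3.780e-01 -3.644e+00  2.100e-02  4.120e-01  2.000e-03] sd [0.609 0.567 0.575 0.004 0.08  0.027]
```

play_rows(linear=[[0, 0, 0], [0, 0, 0], [0, 0, 0], [0, 0, 0], [0, 0, 0]], turn=[[0, -0.13, 0], [0, -0.13, 0], [0, -0.13, 0], [0, 0, 0], [0, 0, 0]], gripper=[-1, -1, -1, -1, -1])

```text
t: 20.45
tcp_pos: [0.4887, -0.06, 0.2201]
ee_rot: [-0.0, 1.0, 0.001, 0.001]
wrist_force: [-0.3, 0.2, -4.3]
finger_gap: 0.055
```

```bash
python3 ft.py
```

```text
20.6 [ 0.4883 -0.0601  0.2205] [0.    1.    0.001 0.001] 0.0554 F/T mean [-0.332 -0.122 -3.765 -0.018  0.008 -0.021] sd [0.205 0.249 0.172 0.02  0.055 0.014]
```

play_rows(linear=[[0, 0, 0], [0, 0, 0], [0, 0, 0], [0, 0, 0], [0, 0, 0], [0, 0, 0]], turn=[[0, -0.13, 0], [0, -0.13, 0], [0, -0.13, 0], [0, 0, 0], [0, 0, 0], [0, 0, 0]], gripper=[-1, -1, -1, -1, -1, -1])

```text
t: 21.35
tcp_pos: [0.4885, -0.0602, 0.2213]
ee_rot: [0.0, 0.981, 0.001, -0.192]
wrist_force: [0.3, 0.0, -3.2]
finger_gap: 0.0549
```

```bash
python3 ft.py
```

```text
21.5 [ 0.4886 -0.0602  0.221 ] [ 0.     0.981  0.001 -0.193] 0.0552 F/T mean [ 0.713  0.307 -3.467 -0.    -0.444 -0.004] sd [0.497 0.333 0.246 0.015 0.114 0.02 ]
```

play_rows(linear=[[0, 0, 0], [0, 0, 0], [0, 0, 0], [0, 0, 0], [0, 0, 0]], turn=[[0, 0.13, 0], [0, 0.13, 0], [0, 0.13, 0], [0, 0, 0], [0, 0, 0]], gripper=[-1, -1, -1, -1, -1])

```text
t: 22.12
tcp_pos: [0.4889, -0.0603, 0.2207]
ee_rot: [0.0, 1.0, 0.001, -0.0]
wrist_force: [0.0, 0.3, -3.8]
finger_gap: 0.0553
```

```bash
python3 ft.py
```

```text
22.275 [ 0.4894 -0.0602  0.2204] [ 0.     1.     0.001 -0.   ] 0.0554 F/T mean [ 0.24  -0.443 -3.798  0.008  0.008 -0.   ] sd [0.474 0.302 0.153 0.011 0.035 0.037]
```

Case 2: level torque is 0.008 / 0.008, so it is silent too. I'll set it back and test case 1 for real rather than guess.

play_rows(linear=[[0, 0, 40], [0, 0, 40], [0, 0, 35], [0, 0, 15], [0, 0, 10], [0, 0, 5], [0, 0, 0], [0, 0, 0], [0, 0, 0], [0, 0, 0], [0, 0, -30], [0, 0, -40], [0, 0, -30], [0, 35, 0], [0, 30, 0], [0, 20, 0], [0, 0, 0]], turn=[[0, 0, 0], [0, 0, 0], [0, 0, 0], [0, 0, 0], [0, 0, 0], [0, 0, 0], [0, 0, 0], [0, 0, 0], [0, 0, 0], [0, 0, 0], [0, 0, 0], [0, 0, 0], [0, 0, 0], [0, 0, 0], [0, 0, 0], [0, 0, 0], [0, 0, 0]], gripper=[-1, -1, -1, -1, -1, -1, -1, 0.6, 0.6, 0.6, 0.6, 0.6, 0.6, 0.6, 0.6, 0.6, 0.6])

```text
t: 24.4
tcp_pos: [0.4889, -0.1459, 0.1753]
ee_rot: [-0.0, 1.0, -0.0, -0.0]
wrist_force: [0.2, -0.3, -0.8]
finger_gap: 0.0682
```

```bash
python3 wl.py
```

```text
wcase (array([491.1, -62.2]), array([ 56.8, 126.6]), 90.0, np.float64(112.8), 11433)
 wcase (array([487.8,  32.1]), array([ 57.4, 131. ]), 89.1, np.float64(112.6), 12306)
 wcase (array([ 486.9, -146.3]), array([130.5,  56.3]), 0.1, np.float64(112.9), 14483)
24.45 [ 0.48877938 -0.14499846  0.17510416] 0.06841026536666017 [ 0.65890519 -0.03029682 -0.0206202 ]
```

play_rows(linear=[[0, 0, 35], [0, 0, 35], [0, 0, 20], [0, 0, 10], [0, 0, 0], [0, 0, 0], [0, 0, 0], [0, 0, 0], [0, 0, 0], [0, 0, -10], [0, 0, -25], [0, 0, -35], [0, 0, -35], [0, 0, -40], [0, 0, 0], [0, 0, 0], [0, 0, 0]], turn=[[0, 0, 0], [0, 0, 0], [0, 0, 0], [0, 0, 0], [0, 0, 0], [0, 0, 0], [0, 0, 0], [0, 0, 0], [0, 0, 0], [0, 0, 0], [0, 0, 0], [0, 0, 0], [0, 0, 0], [0, 0, 0], [0, 0, 0], [0, 0, 0], [0, 0, 0]], gripper=[0.6, 0.6, 0.6, 0.6, 0.6, -1, -1, -1, -1, -1, -1, -1, -1, -1, -1, -1, -1], force=70)

```text
t: 26.58
tcp_pos: [0.4876, -0.1445, 0.2178]
ee_rot: [-0.001, 1.0, 0.001, -0.002]
wrist_force: [0.5, 0.9, -4.4]
finger_gap: 0.0554
```

```bash
python3 ft.py
```

```text
26.725 [ 0.4882 -0.1448  0.2189] [-0.001  1.     0.001 -0.001] 0.0552 F/T mean [-3.020e-01 -1.130e-01 -4.432e+00 -3.000e-03 -1.300e-02 -1.300e-02] sd [0.261 0.515 0.29  0.019 0.017 0.023]
```

play_rows(linear=[[0, 0, 0], [0, 0, 0], [0, 0, 0], [0, 0, 0], [0, 0, 0], [0, 0, 0]], turn=[[0, 0.13, 0], [0, 0.13, 0], [0, 0.13, 0], [0, 0, 0], [0, 0, 0], [0, 0, 0]], gripper=[-1, -1, -1, -1, -1, -1])

```text
t: 27.48
tcp_pos: [0.4898, -0.1454, 0.2211]
ee_rot: [0.0, 0.981, 0.001, 0.194]
wrist_force: [0.4, -0.1, -4.6]
finger_gap: 0.0554
```

```bash
python3 ft.py
```

```text
27.625 [ 0.4894 -0.1452  0.2206] [-0.     0.981  0.001  0.194] 0.0554 F/T mean [ 5.590e-01  3.400e-02 -4.443e+00 -2.000e-03  3.730e-01  5.000e-03] sd [0.636 0.404 0.167 0.016 0.008 0.021]
```

play_rows(linear=[[0, 0, 0], [0, 0, 0], [0, 0, 0], [0, 0, 0], [0, 0, 0]], turn=[[0, -0.13, 0], [0, -0.13, 0], [0, -0.13, 0], [0, 0, 0], [0, 0, 0]], gripper=[-1, -1, -1, -1, -1])

```text
t: 28.25
tcp_pos: [0.4889, -0.1449, 0.22]
ee_rot: [-0.0, 1.0, 0.001, 0.001]
wrist_force: [-0.5, -0.0, -4.9]
finger_gap: 0.0551
```

```bash
python3 ft.py
```

```text
28.4 [ 0.4884 -0.1451  0.2204] [0.    1.    0.001 0.001] 0.0556 F/T mean [-5.600e-01 -1.700e-02 -4.445e+00  9.000e-03 -3.500e-02  4.000e-03] sd [0.752 0.179 0.372 0.023 0.025 0.011]
```

play_rows(linear=[[0, 0, 0], [0, 0, 0], [0, 0, 0], [0, 0, 0], [0, 0, 0], [0, 0, 0]], turn=[[0, -0.13, 0], [0, -0.13, 0], [0, -0.13, 0], [0, 0, 0], [0, 0, 0], [0, 0, 0]], gripper=[-1, -1, -1, -1, -1, -1])

```text
t: 29.15
tcp_pos: [0.4886, -0.1453, 0.2213]
ee_rot: [0.0, 0.981, 0.001, -0.192]
wrist_force: [-0.3, 0.3, -4.6]
finger_gap: 0.0551
```

```bash
python3 ft.py
```

```text
29.3 [ 0.4887 -0.1452  0.221 ] [ 0.     0.981  0.001 -0.193] 0.0551 F/T mean [ 0.2   -0.15  -4.027 -0.019 -0.413  0.029] sd [0.36  0.235 0.243 0.029 0.009 0.019]
```

play_rows(linear=[[0, 0, 0], [0, 0, 0], [0, 0, 0], [0, 0, 0], [0, 0, 0]], turn=[[0, 0.13, 0], [0, 0.13, 0], [0, 0.13, 0], [0, 0, 0], [0, 0, 0]], gripper=[-1, -1, -1, -1, -1])

```text
t: 29.92
tcp_pos: [0.4889, -0.1453, 0.2207]
ee_rot: [0.0, 1.0, 0.001, -0.001]
wrist_force: [0.6, 0.3, -4.8]
finger_gap: 0.0549
```

```bash
python3 ft.py
```

```text
30.075 [ 0.4895 -0.1452  0.2203] [ 0.     1.     0.001 -0.   ] 0.0549 F/T mean [-0.154  0.137 -4.58  -0.008  0.01  -0.014] sd [0.531 0.337 0.64  0.033 0.009 0.022]
```

The sign check matters here: the part rolls to the low end, which reduces the tilt torque. The tilt difference per weight is lowest for case 1 (0.179, against 0.211 and 0.233), and its level readings also shift the right way. I'll confirm with small-tilt readings and more samples.

```bash
cat > ft2.py <<'E'
from h import *
L=[]
for i in range(10):
    read_camera("scene");s=manip.observe();L.append(np.r_[s["ft_torque"][1],s["wrist_force"][2],s["joint_efforts"][4]])
L=np.array(L);print(s["t"],np.round(s["ee_rot"],3),"Ty,Fz,j5",np.round(L.mean(0),3),"sem",np.round(L.std(0)/3,3));print(np.round(L[:,0],3),np.round(L[:,2],3))
E
echo
```

```text
(no output)
```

play_rows(linear=[[0, 0, 0], [0, 0, 0], [0, 0, 0], [0, 0, 0], [0, 0, 0], [0, 0, 0], [0, 0, 0], [0, 0, 0]], turn=[[0, 0.13, 0], [0, 0.13, 0], [0, 0.13, 0], [0, 0, 0], [0, -0.13, 0], [0, -0.13, 0], [0, 0, 0], [0, 0, 0]], gripper=[-1, -1, -1, -1, -1, -1, -1, -1])

```text
t: 31.08
tcp_pos: [0.4892, -0.145, 0.2202]
ee_rot: [-0.0, 0.998, 0.001, 0.065]
wrist_force: [-0.2, -1.1, -4.8]
finger_gap: 0.0556
```

```bash
python3 ft2.py
```

```text
31.575 [-0.     0.998  0.001  0.065] Ty,Fz,j5 [ 0.08  -4.616 -0.525] sem [0.012 0.103 0.004]
[0.159 0.086 0.089 0.055 0.088 0.056 0.017 0.081 0.097 0.076] [-0.555 -0.54  -0.531 -0.524 -0.52  -0.517 -0.516 -0.515 -0.514 -0.514]
```

play_rows(linear=[[0, 0, 0], [0, 0, 0], [0, 0, 0], [0, 0, 0], [0, 0, 0], [0, 0, 0], [0, 0, 0], [0, 0, 0], [0, 0, 0]], turn=[[0, -0.13, 0], [0, -0.13, 0], [0, -0.13, 0], [0, -0.13, 0], [0, 0, 0], [0, 0.13, 0], [0, 0.13, 0], [0, 0, 0], [0, 0, 0]], gripper=[-1, -1, -1, -1, -1, -1, -1, -1, -1])

```text
t: 32.7
tcp_pos: [0.4889, -0.1453, 0.2209]
ee_rot: [0.0, 0.998, 0.001, -0.065]
wrist_force: [-0.0, 0.0, -4.1]
finger_gap: 0.0552
```

```bash
python3 ft2.py
```

```text
33.2 [-0.     0.998  0.001 -0.065] Ty,Fz,j5 [-0.103 -4.189  0.582] sem [0.01  0.14  0.003]
[-0.114 -0.147 -0.087 -0.14  -0.085 -0.065 -0.121 -0.093 -0.119 -0.057] [0.602 0.594 0.589 0.584 0.58  0.577 0.575 0.573 0.572 0.571]
```

The small-tilt difference is 0.183±0.016. A silent case would give 0.27 and a loose one 0.18, so case 1 looks loose. The j5 effort is almost noise-free, so I'll check it at ±0.39: 3.16 expected if silent, about 3.42 if loose.

play_rows(linear=[[0, 0, 0], [0, 0, 0], [0, 0, 0], [0, 0, 0], [0, 0, 0], [0, 0, 0]], turn=[[0, -0.13, 0], [0, -0.13, 0], [0, 0, 0], [0, 0, 0], [0, 0, 0], [0, 0, 0]], gripper=[-1, -1, -1, -1, -1, -1])

```text
t: 33.95
tcp_pos: [0.4887, -0.1453, 0.221]
ee_rot: [0.0, 0.981, 0.001, -0.193]
wrist_force: [-0.5, 0.2, -4.3]
finger_gap: 0.0551
```

```bash
sed -i 's/range(10)/range(5)/' ft2.py && python3 ft2.py
```

```text
34.2 [ 0.     0.981  0.001 -0.194] Ty,Fz,j5 [-0.447 -4.07   1.81 ] sem [0.051 0.197 0.001]
[-0.231 -0.299 -0.537 -0.543 -0.627] [1.804 1.808 1.811 1.813 1.815]
```

play_rows(linear=[[0, 0, 0], [0, 0, 0], [0, 0, 0], [0, 0, 0], [0, 0, 0], [0, 0, 0], [0, 0, 0], [0, 0, 0], [0, 0, 0], [0, 0, 0]], turn=[[0, 0.13, 0], [0, 0.13, 0], [0, 0.13, 0], [0, 0.13, 0], [0, 0.13, 0], [0, 0.13, 0], [0, 0, 0], [0, 0, 0], [0, 0, 0], [0, 0, 0]], gripper=[-1, -1, -1, -1, -1, -1, -1, -1, -1, -1])

```text
t: 35.45
tcp_pos: [0.4895, -0.1452, 0.2207]
ee_rot: [-0.0, 0.981, 0.001, 0.194]
wrist_force: [-0.7, 0.5, -3.5]
finger_gap: 0.0549
```

```bash
python3 ft2.py
```

```text
35.7 [-0.     0.981  0.001  0.194] Ty,Fz,j5 [ 0.363 -4.443 -1.397] sem [0.008 0.166 0.   ]
[0.362 0.387 0.315 0.371 0.378] [-1.397 -1.397 -1.397 -1.396 -1.396]
```

play_rows(linear=[[0, 0, 0], [0, 0, 0], [0, 0, 0], [0, 0, 0], [0, 0, 0], [0, 0, 0]], turn=[[0, -0.13, 0], [0, -0.13, 0], [0, -0.13, 0], [0, 0, 0], [0, 0, 0], [0, 0, 0]], gripper=[-1, -1, -1, -1, -1, -1])

```text
t: 36.45
tcp_pos: [0.4883, -0.1451, 0.2204]
ee_rot: [-0.0, 1.0, 0.001, 0.001]
wrist_force: [-0.7, 0.4, -4.0]
finger_gap: 0.0554
```

```bash
python3 ft2.py
```

```text
36.7 [0.    1.    0.001 0.   ] Ty,Fz,j5 [-0.037 -4.741  0.026] sem [0.015 0.18  0.002]
[ 0.023 -0.025 -0.096 -0.078 -0.01 ] [0.014 0.022 0.027 0.031 0.033]
```

The j5 reading (3.21) is ambiguous, possibly because of approach hysteresis. I'll take level readings with more samples after a −tilt, to compare with the +tilt level just taken (Ty −0.037, j5 0.033).

play_rows(linear=[[0, 0, 0], [0, 0, 0], [0, 0, 0], [0, 0, 0], [0, 0, 0], [0, 0, 0], [0, 0, 0], [0, 0, 0], [0, 0, 0], [0, 0, 0]], turn=[[0, -0.13, 0], [0, -0.13, 0], [0, -0.13, 0], [0, 0, 0], [0, 0.13, 0], [0, 0.13, 0], [0, 0.13, 0], [0, 0, 0], [0, 0, 0], [0, 0, 0]], gripper=[-1, -1, -1, -1, -1, -1, -1, -1, -1, -1])

```text
t: 37.95
tcp_pos: [0.4895, -0.1453, 0.2205]
ee_rot: [0.0, 1.0, 0.001, -0.0]
wrist_force: [0.6, -1.0, -4.2]
finger_gap: 0.055
```

```bash
sed -i 's/range(5)/range(8)/' ft2.py && python3 ft2.py && python3 -c "
from h import *
print(np.round(manip.observe()['q'],4))"
```

```text
38.35 [-0.     1.     0.001 -0.   ] Ty,Fz,j5 [ 0.029 -4.075 -0.014] sem [0.005 0.148 0.002]
[0.014 0.058 0.013 0.033 0.012 0.032 0.047 0.026] [-0.002 -0.009 -0.013 -0.016 -0.018 -0.019 -0.019 -0.02 ]
[-0.5257 -0.0022  1.7895 -0.      1.3546  1.0432]
```

Case 1 at level: Ty shifts +0.066 and j5 −0.055 between the two tilt directions, and both agree. As a direct test I'll tilt gently by 0.04 rad and watch the part roll over time.

play_rows(linear=[[0, 0, 0]], turn=[[0, 0.05, 0]], gripper=[-1])

```text
t: 38.48
tcp_pos: [0.4894, -0.1451, 0.2203]
ee_rot: [-0.0, 1.0, 0.001, 0.025]
wrist_force: [0.4, 0.3, -3.9]
finger_gap: 0.0551
```

```bash
sed -i 's/range(8)/range(16)/' ft2.py && python3 ft2.py
```

```text
39.275 [-0.     1.     0.001  0.025] Ty,Fz,j5 [ 0.04  -4.546 -0.241] sem [0.011 0.183 0.034]
[-0.003  0.1    0.067  0.092  0.06   0.043  0.029  0.073  0.036  0.02
  0.06   0.001  0.038  0.025  0.037 -0.036] [-0.545 -0.448 -0.287 -0.23  -0.214 -0.21  -0.209 -0.208 -0.205 -0.202
 -0.197 -0.192 -0.186 -0.18  -0.173 -0.166]
```

play_rows(linear=[[0, 0, 0]], turn=[[0, -0.1, 0]], gripper=[-1])

```text
t: 39.4
tcp_pos: [0.4879, -0.1451, 0.2205]
ee_rot: [0.0, 1.0, 0.0, -0.026]
wrist_force: [-0.6, 0.2, -4.8]
finger_gap: 0.0551
```

```bash
python3 ft2.py
```

```text
40.2 [ 0.     1.     0.001 -0.025] Ty,Fz,j5 [-0.063 -4.46   0.318] sem [0.02  0.146 0.071]
[ 0.034 -0.138 -0.146 -0.148 -0.146 -0.139 -0.07  -0.06  -0.053 -0.048
 -0.06  -0.02  -0.029 -0.007  0.027  0.   ] [1.005 0.696 0.388 0.279 0.248 0.241 0.24  0.24  0.238 0.234 0.23  0.224
 0.218 0.211 0.204 0.196]
```

Confirmed: under the gentle tilts Ty drifts 0.09→0 and −0.147→0 over about 0.8 s, which is the part rolling across. Case 1 is the rattler. I'll level it and carry it over the dish (0.684, 0.043).

play_rows(linear=[[0, 0, 0], [10, -10, 0], [20, -20, 0], [25, -24, 0], [25, -24, 0], [25, -24, 0], [25, -24, 0], [25, -24, 0], [20, -20, 0], [14, -12, 0], [6, -6, 0], [0, 0, 12], [0, 0, 12], [0, 0, 8], [0, 0, 0], [0, 0, 0], [0, 0, 0]], turn=[[0, 0.05, 0], [0, 0, 0], [0, 0, 0], [0, 0, 0], [0, 0, 0], [0, 0, 0], [0, 0, 0], [0, 0, 0], [0, 0, 0], [0, 0, 0], [0, 0, 0], [0, 0, 0], [0, 0, 0], [0, 0, 0], [0, 0, 0], [0, 0, 0], [0, 0, 0]], gripper=[-1, -1, -1, -1, -1, -1, -1, -1, -1, -1, -1, -1, -1, -1, -1, -1, -1])

```text
t: 42.32
tcp_pos: [0.6839, 0.0431, 0.1891]
ee_rot: [0.0, 1.0, 0.001, 0.001]
wrist_force: [-0.0, 1.0, -4.2]
finger_gap: 0.0552
```

Run:
```python
from h import *
for n in("scene","top"):
    p,d,c=grab(n);W=cloud(d,c);cv2.imwrite(f"pics/end_{n}.png",p[...,::-1])
    print(n)
    for m in cases(p,W,lo=.1,x=(.35,.62),y=(-.25,.2)):print(" case",rect(W,m))
    for m in cases(p,W,lo=.17,hi=.235,x=(.58,.8),y=(-.1,.2)):print(" held?",rect(W,m))
    for x0 in(.46,.5):
        h=[]
        for y in np.arange(-.24,.13,.01):
            k=W[(abs(W[...,0]-x0)<.004)&(abs(W[...,1]-y)<.005)];h.append(int(round(np.median(k[:,2])*1000)) if len(k) else -1)
        print(x0,h)
s=manip.observe();print(s["t"],s["tcp_pos"],s["ee_rot"],s["finger_gap"],s["wrist_force"])
```

```text
scene
 case (array([489.2,  28.4]), array([ 42.8, 133. ]), 89.9, np.float64(112.3), 607)
 case (array([489.6, -59.9]), array([ 56.1, 132.8]), 90.0, np.float64(112.4), 1085)
 held? (array([711.3,  42.8]), array([70.7, 77.2]), 0.8, np.float64(224.5), 1446)
0.46 [-1, -1, 89, 87, 64, 64, 65, 64, 64, 65, 64, 65, 63, 65, 63, 66, 112, 113, 113, 113, 112, 65, 65, 65, 65, 111, 562, 582, 591, 597, 600, 601, 600, 597, 590, 581, 564]
0.5 [0, -1, 90, 87, 65, 65, 64, 64, 64, 65, 65, 64, 65, 64, 64, 67, 113, 112, 113, 113, 113, 66, 65, 65, 64, 109, 552, 568, 577, 583, 585, 585, 584, 579, 569, 558, -1]
top
 case (array([488.2, -60.3]), array([129.3,  54.6]), 0.1, np.float64(113.6), 981)
 case (array([512.7,  10. ]), array([ 8.8, 73.8]), 86.4, np.float64(113.9), 109)
 case (array([446.7,  13.6]), array([48.6, 12.2]), 0.6, np.float64(114.0), 111)
 held? (array([650. ,  43.6]), array([63.7, 47.8]), 89.5, np.float64(226.2), 474)
0.46 [4, -1, 89, 88, 66, 66, 65, 65, 66, 67, 65, 65, 65, 67, 64, 93, 115, 115, 113, 113, 114, 67, 66, 66, 66, 114, 565, 582, 592, 598, 601, 602, 601, 597, 591, 582, 567]
0.5 [2, -1, 92, 89, 66, 66, 65, 67, 66, 67, 65, 66, 66, 67, 66, 115, 114, 114, 114, 114, 114, 66, 65, 66, 66, 115, 556, 570, 579, 584, 586, 586, 584, 579, 571, 559, -1]
42.425 [0.68382689 0.04317293 0.18890409] [4.72991496e-05 9.99999504e-01 8.74635253e-04 4.74172651e-04] 0.05529574772813055 [ 0.6058043   0.15180225 -3.08788686]
```

View pics/end_scene.png

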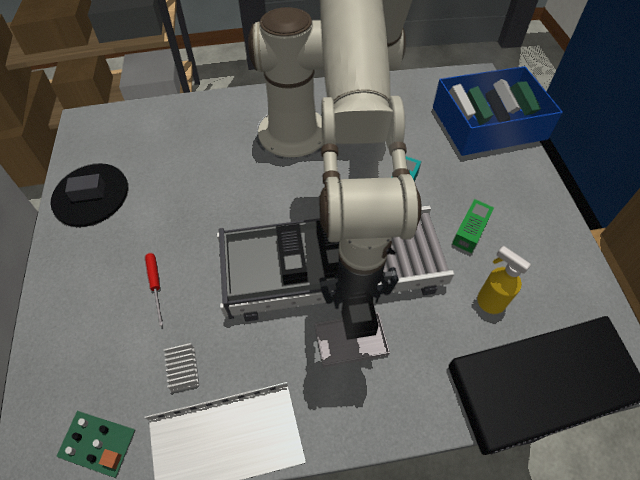

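View pics/end_top.png

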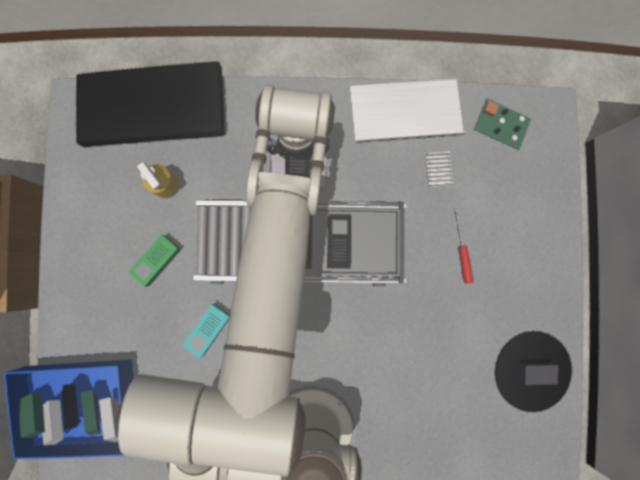

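Both views agree. The held case is over the dish (scene 360,318; top 298,165) with its top at 0.225, level. Cases 2 and 3 lie flat in the tray, the tray is still at the stop, and the bystanders have not moved. I'm handing it in.

```bash
python3 -c "
from workcell import sign_off
print(sign_off())"
```

```text
the job is handed in; nothing more can be done
None
```

The job is handed in: case 1, the supply nearest the stop, is the rattling one, and the arm is holding it level over the middle of the dish. No verdict was reported.

**Tray:** I pushed it home until a 20 N push no longer moved it. The last pictures still show it against the stop.

**Rocking test:** I lifted and rocked all three lengthwise.
- **Cases 3 and 2:** neither showed any torque shift between opposite tilts (0.00 N m within noise), so I set both back flat in the tray.
- **Case 1:** tilted gently, its wrist torque drifted from −0.147 to about 0 N m in 0.8 s, which is the loose part rolling across. An earlier joint-torque check on case 1 was ambiguous, so I added this test. I did not repeat the gentle tilt on the other two.

**Final checks:**
- **Held case:** the tool is at (0.684, 0.043), against a measured dish centre of (0.684, 0.043). The case centre is about 0.20 m above the bench, and the grip opening is steady at 55 mm.
- **Case 2:** it lies flat in the tray in both views.
- **Case 3:** the arm partly hid it in the last pictures, but the visible part is flat at its place.
- **Bystanders:** none have visibly moved.
- **Time:** about 42 s of the 72 s allowed.

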